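Shut the junction box and light its catch with the torch

ROBOT

A 6-joint arm with a two-finger parallel gripper is mounted at the origin on a cart in front of the work surface, level with it; the furniture and walls round the work are solid. World frame = base frame: x ahead of the robot, y to its left, z up, the work surface at z = 0. Lengths are in m, angles in rad, forces in N, time in s.
With the tool pointing down it reaches from about 0.3 to 0.775 m from the base axis. Payload 14.6 kg.
Tool frame: the origin (TCP) lies at the very end of the fingers, on their centre line; the grasp point (between the pads) lies 19 mm behind it; z points along the fingers, x is the direction in which the jaws open and shut, and the axes are right-handed (so a half turn about z gives the same grasp; the last joint's range is limited). The gripper opens to 94 mm and grips with 3 to 60 N. Pads are 16 mm wide; open, the fingers measure 119 mm over their backs; the gripper's body (75 mm by 177 mm) begins 78 mm behind the grasp point.
Start: joints at [-0.067, 0.3, 1.521, -0, 1.321, -0.067], TCP at [0.55, -0, 0.205] pointing down, gripper open.
Joint ranges: [-3.03, 3.03], [-0.79, 2.21], [0.23, 2.52], [-1.04, 4.18], [0, 3.07], [-2.55, 2.55]. Speed limits (rad/s): [2.22, 2.22, 2.57, 3.14, 3.14, 3.14].

INTERFACE

Orientations are given as [roll, pitch, yaw] about the fixed x, y, z axes, in that order (R = Rz(yaw) Ry(pitch) Rx(roll)).
In Python, from station import ctrl gives the robot as it stands.
- The arm moves only by the shell command python3 -m inch 'ROWS' [FORCE]. ROWS is JSON, one flat list of numbers, 7 for each row, row after row: the shift along the tool's x, y, z in cm, then the turn, a rotation vector about the tool's x, y, z in rad, then the opening, from 0 (shut) to 1 (fully open). In form: [tx, ty, tz, wx, wy, wz, claw, tx, ty, tz, wx, wy, wz, claw, ...]. A call has 1 to 20 rows; each row shifts and turns the commanded pose from where the row before left it, along the tool's axes as they then stand; what a row does not reach is not made up. A row lasts 1/8 s, in which the tool goes at most 62.5 mm and 10.7 degrees, less where a joint would pass 70% of its speed; a pose out of reach is approached as far as the arm can. A call is refused whole if a number of a shift passes 6.25 or a number of a turn 0.188, either way. A call with a gripper value outside its range is refused whole. The fingers move at their own pace and stop on an object; FORCE is the grip in N (left out, the last holds). Time passes only in rows, so rows that do not move let the fingers close. It gives the time, the measured TCP pose, the force and the opening at its end, in the units of the state.
- ctrl.get_obs(): the state, without advancing time (a new reading comes with each control period).
- ctrl.camera(name): name is "scene" or "side" or "wrist"; returns (picture, depth): 420x560x3 uint8, red, green, blue; 420x560 float32, m along the optical axis (not along the pixel's ray), 0 where there is no reading.
- ctrl.camera_params(name): a dict with "vertical_fov" (degrees; the focal length in pixels is half the picture's height over the tangent of half this angle, whatever the lens; pixels are square), "cx", "cy" (the principal point, pixels), "camera_from_world" (4x4, takes a point from world to camera coordinates); the wrist camera has in their place "mount" (4x4, takes a point from camera to tool coordinates, whose origin is the TCP and whose axes are the tool frame's). Camera axes: x right, y down, z forward; pixel columns grow to the right and rows downward; lengths in m; the calibration is good to about 2 mm. A picture is of the moment at which its call begins: read the wrist's pose just before it. camera_params takes no time and is no camera call.
- ctrl.hand_in(): hands the job in, once; it reports no verdict.
Trained networks look in the newest picture that a camera, given by its name, has taken for a name from the list of things; names that differ only in an ending like _2 or _b are one class to them, and where a whole thing is asked for, a point or a joint stands for the part that bears it (a point fixed in the world has none). Each returns a list of dicts, best first, with "score" (0 to 1); they miss things now and then, are a little off and sometimes report something else, mostly with a low value. They report only what shows in the picture. A call takes as long as a camera call. They do not tell look-alikes from the thing itself.
- ctrl.spot_in(camera, label): "bbox" ([centre column, centre row, width, height] in pixels, round what is visible of it).
- ctrl.place_of(camera, label): "centre" ([column, row] in pixels: a listed point, or the origin of a listed thing).
The state is a dict: "time_s": time; "qpos": joint angles; "joint_vel": joint speeds; "tau": joint torques, N m; "ee_pos": TCP position; "eef_rot": TCP orientation; "force": force on the tool from outside, world axes, zero at the start; "moment": the same for the moment, N m; "grip_width": finger opening in m.
Only numpy, scipy, OpenCV 4.12 (cv2) and the standard library are available. Lean on these libraries where they do the work, as an engineer would, in place of code of your own. Each camera call takes 0.05 s, during which the arm holds its last target. There are 200 camera calls.

TASK

Check that the catch of the freshly sprayed junction box comes home: first lower the open lid fully shut without slamming it (its hinge is stiff and stays where it is left). Then draw the torch out of its well in the wooden bench stand and hold it raised on the catch side of the box, slanted at about 45 degrees, with its lens (the lower end, as it stands) pointing at the catch in the middle of the lid's free edge from about 6 cm away and touching nothing; the program finishes while still holding it there, lid shut. Leave the dropper bottle standing in its well and do not disturb the small parts on the bench.

Things in the scene. Friction and masses are not known exactly. Their poses are not given: they have to be found in the camera images.
- junction_box: Open-topped grey sheet-metal junction box, fixed to the bench, 110 mm deep (x) x 160 mm wide (y) x 62 mm high without the lid; shut, the lid's top is 75 mm above the bench. Origin: centre of its underside; x points to the hinge side (to the robot's right, within 20 degrees), -x to the front with the catch, z up. Two black cable glands stick out 20 mm at its +y side.
- lid (a joint): Angle of the lid (rad): 0 fully shut, grows as it opens upward and back, stop at 1.7; starts between 0.8 and 1.35. Stiff friction hinge, about 0.3 N m: it stays at any angle and takes some 3 to 5 N at the free edge to move. The lid is a grey plate 116 mm from hinge line to front edge, 168 mm wide, with a 15 mm skirt all round the inside; nothing locks.
- lid_hinge (a point): Middle of the lid's hinge line, on the box's top rear edge, 62 mm above the bench, 58 mm behind the box's origin (box x). The lid turns about the box's y axis through this point.
- lid_edge (a point): Middle of the lid's front (free) edge, on its outer (upper) face; it moves with the lid, on a 117 mm radius round the hinge line.
- catch (a point): The catch: middle of the steel tongue (24 mm wide) that hangs from the lid's front edge when shut, on the front face of the tongue; 54 mm above the bench, 62 mm in front of the box's origin (box -x). This point is fixed to the box.
- stand: Wooden block 74 mm deep (x) x 176 mm wide (y), top 51 mm above the bench, on a thin steel plate 100 x 200 mm, fixed to the bench. Origin: centre of its underside. Two round wells, 42 mm wide and 42 mm deep (their floor 9 mm above the bench), at y = +43 mm and y = -43 mm of its own frame; one holds the torch, the other the dropper bottle.
- torch: Small black torch, round, 114 mm long, standing head down in one well, tail sticking 70 mm out of the block. Head with the lens: 36 mm across, the lowest 20 mm; ribbed barrel above it 27 mm across. Origin: centre of the lens face at its lower end; z points from the lens along the torch to its tail, so the beam leaves along -z. About 0.12 kg.
- hardener: Amber dropper bottle, 33 mm across, 102 mm high, standing in the other well. Origin: centre of its underside, z up. Must stay standing there.
- air_coupler: Brass air coupler, 27 mm across, 50 mm high, standing on the bench near the front edge; a bystander. Origin: centre of its underside.
- spare_lid: Flat black disc lid, 105 mm across, 7 mm thick, lying on the bench; a bystander. Origin: centre of its underside.
- screwdriver: Screwdriver 190 mm long, lying on the bench beyond the box; a bystander. Origin: centre of its underside.
Not all that is in view belongs to the job. What is shaped like the hardener but red or yellow is not meant.

How it is judged:
On the way, in this order (a step that is already met when the one before it is completed fails the run):
1. the lid is fully shut (value of joint lid below 0.035 rad), for 0.2 s.
2. with the lid shut, the torch is drawn clear out of its well, in the fingers (value of joint lid below 0.05 rad and height (world z) of torch above 0.055 m and contact force between the fingers and torch above 1 N), for 0.1 s.
At the end, for the whole second after the job is handed in: Lid under 0.035 rad. Torch gripped, still, clear of box and stand, lens over 70 mm up, slanted 30-60 deg from upright, lens over 70 mm in front of the box's centre, 20-110 mm from the catch along the beam, beam passing it within 22 mm in torch x and y. Box untouched; bottle upright in its well (value of joint lid below 0.035 rad and contact force between the fingers and torch above 1 N and contact force between torch and junction_box below 0.1 N and contact force between torch and stand below 0.1 N and contact force between each of the arm, the fingers and junction_box below 0.5 N and height (world z) of torch above 0.07 m and angle between torch's own z axis and vertical between 0.52 and 1.05 rad and x of torch in the frame of junction_box below -0.07 m and x of catch in the frame of torch between -0.022 and 0.022 m and y of catch in the frame of torch between -0.022 and 0.022 m and z of catch in the frame of torch between -0.11 and -0.02 m and linear speed of torch below 0.03 m/s and angle between hardener's own z axis and vertical below 0.25 rad and horizontal distance between hardener and stand below 0.06 m); the arm keeps its last pose, push and grip.
It fails at once if the lid is slammed (faster than 4 rad/s) (velocity of joint lid below -4 rad/s).
It fails at once if the dropper bottle is tipped or lifted out of its well (angle between hardener's own z axis and vertical above 0.5 rad or height (world z) of hardener above 0.04 m).
It fails at once if a bystander is shoved more than 40 mm (distance of any of air_coupler, spare_lid, screwdriver from where it was at the start of the episode above 0.04 m).
It also fails if it takes over 48 s, if anything falls off the work surface, if the arm or the gripper's body presses on something with over 40 N, if the wrist force passes 120 N, or if a joint passes its speed limit or range.

## Working session

There is one attempt and no reset: what is moved stays moved. The work goes in short steps, Python scripts to look and compute and a shell command to move; the robot and the scene stay as the last step left them, time stands still between calls to the robot, and variables do not carry over. Pictures are saved under pics/ and viewed, about 8 in all and at most 12, crops included, and the job is handed in when it is done.

```bash
ls; mkdir -p pics
cat > h.py <<'E'
import numpy as np, cv2
from scipy.spatial.transform import Rotation as R
from station import ctrl
def par(n):
    p=ctrl.camera_params(n); f=210/np.tan(np.radians(p["vertical_fov"])/2)
    if "mount" in p:
        o=ctrl.get_obs(); T=np.eye(4); T[:3,:3]=R.from_euler('xyz',o["eef_rot"]).as_matrix(); T[:3,3]=o["ee_pos"]
        wc=T@np.array(p["mount"])
    else: wc=np.linalg.inv(np.array(p["camera_from_world"]))
    return f,p["cx"],p["cy"],wc
def pt(P,u,v,d):
    f,cx,cy,wc=P; return (wc@[(u-cx)/f*d,(v-cy)/f*d,d,1])[:3]
def onz(P,u,v,z):
    f,cx,cy,wc=P; r=wc[:3,:3]@[(u-cx)/f,(v-cy)/f,1]; o=wc[:3,3]; return o+r*(z-o[2])/r[2]
def cloud(P,d):
    f,cx,cy,wc=P; v,u=np.mgrid[:d.shape[0],:d.shape[1]]
    c=np.stack([(u-cx)/f*d,(v-cy)/f*d,d],-1); return c@wc[:3,:3].T+wc[:3,3]
def shot(n,fn=None):
    P=par(n); im,d=ctrl.camera(n)
    if fn: cv2.imwrite('pics/'+fn,im[...,::-1])
    return P,im,d
E
python3 - <<'E'
from h import *
np.set_printoptions(precision=3,suppress=True)
for n in ("scene","side"):
    P,im,d=shot(n,n+'0.png'); print(n,P[0],P[3])
    np.savez('pics/'+n,im=im,d=d)
    for l in ("junction_box","lid_hinge","lid_edge","catch","stand","torch","hardener","air_coupler","spare_lid","screwdriver"):
        print(l,[(np.round(r["centre"]),round(r["score"],2),round(float(d[int(np.clip(r["centre"][1],0,419)),int(np.clip(r["centre"][0],0,559))]),3)) for r in ctrl.place_of(n,l)[:3]])
        
        for r in ctrl.place_of(n,l)[:2]:
            u,v=r["centre"]; z={"lid_hinge":.062,"catch":.054,"torch":.009,"hardener":.009}.get(l,0)
            print('    ',onz(P,u,v,z), pt(P,u,v,d[int(np.clip(v,0,419)),int(np.clip(u,0,559))]))
print(ctrl.get_obs())
E
```

```text
pics
scene 409.54466963716715 [[ 0.905 -0.168  0.391  0.184]
 [-0.426 -0.332  0.842 -0.863]
 [-0.012 -0.928 -0.372  0.449]
 [ 0.     0.     0.     1.   ]]
junction_box [(array([296., 258.]), 0.87, 0.86)]
     [ 0.56  -0.128  0.   ] [ 0.531 -0.186  0.035]
lid_hinge [(array([307., 245.]), 0.57, 0.843)]
     [ 0.553 -0.189  0.062] [ 0.547 -0.199  0.068]
lid_edge [(array([297., 192.]), 0.84, 1.36)]
     [0.769 0.274 0.   ] [ 0.771  0.279 -0.002]
catch []
stand [(array([254., 213.]), 0.73, 1.115)]
     [0.57  0.164 0.   ] [0.548 0.105 0.026]
torch []
hardener [(array([227., 210.]), 0.77, 1.077), (array([203., 211.]), 0.74, 1.198), (array([239., 217.]), 0.69, 1.095)]
     [0.502 0.199 0.009] [0.473 0.105 0.048]
     [0.438 0.225 0.009] [0.442 0.243 0.002]
air_coupler [(array([197., 244.]), 0.53, 0.989)]
     [0.374 0.04  0.   ] [0.371 0.029 0.005]
spare_lid [(array([279., 340.]), 0.75, 0.668)]
     [ 0.406 -0.366  0.   ] [ 0.405 -0.369  0.003]
screwdriver [(array([365., 238.]), 0.76, 0.536), (array([240., 220.]), 0.54, 1.024)]
     [ 0.761 -0.11   0.   ] [ 0.485 -0.47   0.215]
     [0.521 
[... 1310 characters left out ...]
id [(array([354., 182.]), 0.74, 1.688)]
     [ 0.398 -0.389  0.   ] [ 0.399 -0.391 -0.001]
screwdriver [(array([222., 204.]), 0.54, 1.473), (array([354., 181.]), 0.5, 1.693)]
     [ 0.775 -0.114  0.   ] [ 0.759 -0.073  0.022]
     [ 0.402 -0.394  0.   ] [ 0.402 -0.396 -0.001]
{'time_s': 2.1, 'qpos': array([-0.067,  0.3  ,  1.521,  0.   ,  1.321, -0.067]), 'joint_vel': array([-0.   , -0.001, -0.002, -0.   , -0.   ,  0.   ]), 'tau': array([  0.001, -53.166, -35.291,   0.071,   0.021,  -0.   ]), 'ee_pos': array([0.55 , 0.   , 0.205]), 'eef_rot': array([-3.142, -0.   ,  0.   ]), 'force': array([ 0.8  , -0.092, -0.8  ]), 'moment': array([ 0.033,  0.081, -0.   ]), 'grip_width': 0.0935161119346526}
```

```bash
python3 -c "
import cv2,numpy as np
" ; ls pics
```

```text
scene.npz
scene0.png
side.npz
side0.png
```

View pics/scene0.png

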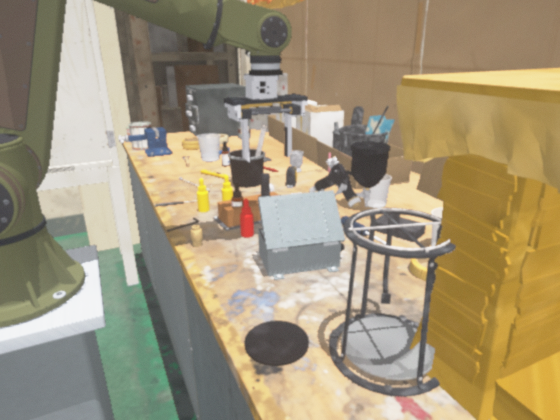

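View pics/side0.png

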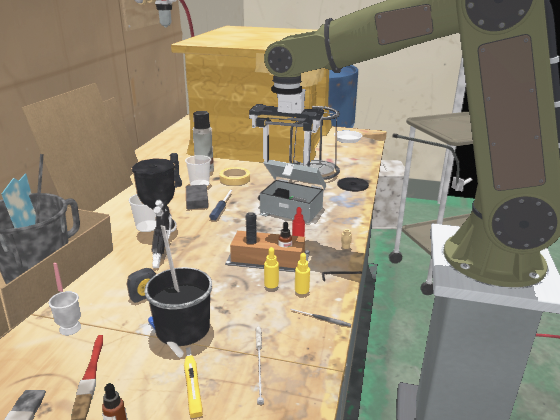

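The scene view shows the box at (300,240) with its lid up (hinge away from the stand), and the stand at (240,210). In the side view the torch is at (251,228), the bottle at (286,235), a red look-alike stands between stand and box at (298,222), and the coupler is at (346,240). Next I'll take a wrist view and measure from the depth cloud.

Run:
```python
from h import *
np.set_printoptions(precision=3,suppress=True)
P,im,d=shot("wrist","w0.png"); print(P[3])
C=[]
for n in ("scene","side"):
    z=np.load(f'pics/{n}.npz'); p=par(n); c=cloud(p,z['d'])[z['d']>0]; col=z['im'][z['d']>0]; C.append((c,col))
C.append((cloud(P,d)[d>0],im[d>0]))
np.savez('pics/C',**{f'c{i}':a[0] for i,a in enumerate(C)},**{f'k{i}':a[1] for i,a in enumerate(C)})
# top-down heightmap x .3-.8 (up), y .35..-.3 (left->right); 1mm
H=np.zeros((500,700,3),np.uint8); Zm=np.full((500,700),-1.)
for c,k in C:
    m=(c[:,0]>.3)&(c[:,0]<.8)&(c[:,1]>-.35)&(c[:,1]<.35)&(c[:,2]<.19)&(c[:,2]>-.01)
    c=c[m];k=k[m]; o=np.argsort(c[:,2]); c=c[o];k=k[o]
    r=(499-(c[:,0]-.3)*1000).astype(int).clip(0,499); q=((.35-c[:,1])*1000).astype(int).clip(0,699)
    for a in (0,1):
        for b in (0,1):
            rr=(r+a).clip(0,499); qq=(q+b).clip(0,699); up=c[:,2]>Zm[rr,qq]-.003
            H[rr[up],qq[up]]=k[up]; Zm[rr[up],qq[up]]=c[up,2]
cv2.imwrite('pics/top.png',H[...,::-1]); np.save('pics/Zm',Zm)
for l in ("lid_hinge","lid_edge","catch","stand","torch","hardener","air_coupler"):
    for r in ctrl.place_of("wrist",l)[:2]:
        u,v=r["centre"]; z={"lid_hinge":.062,"catch":.054,"torch":.009,"hardener":.009}.get(l,0)
        print(l,np.round(r["centre"]),round(r["score"],2),onz(P,u,v,z),pt(P,u,v,d[int(np.clip(v,0,419)),int(np.clip(u,0,559))]))
```

```text
[[ 1.     0.001 -0.001  0.55 ]
 [ 0.001 -0.966 -0.258  0.075]
 [-0.001  0.258 -0.966  0.385]
 [ 0.     0.     0.     1.   ]]
lid_hinge [277. 357.] 0.6 [ 0.546 -0.196  0.062] [ 0.547 -0.118  0.155]
lid_edge [295. 364.] 0.81 [ 0.572 -0.26   0.   ] [ 0.563 -0.125  0.156]
catch [301. 262.] 0.61 [ 0.574 -0.075  0.054] [ 0.575 -0.079  0.043]
stand [287.  65.] 0.78 [0.557 0.143 0.   ] [0.556 0.134 0.052]
hardener [251.  66.] 0.97 [0.517 0.14  0.009] [0.523 0.13  0.07 ]
hardener [240. 158.] 0.95 [0.502 0.039 0.009] [0.51  0.045 0.073]
air_coupler [134. 156.] 0.72 [0.373 0.041 0.   ] [0.386 0.043 0.03 ]
```

View pics/w0.png

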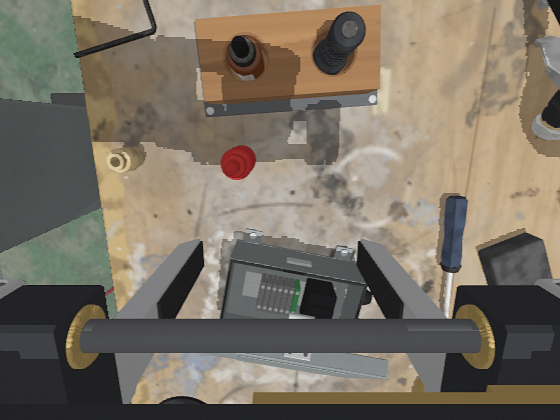

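View pics/top.png

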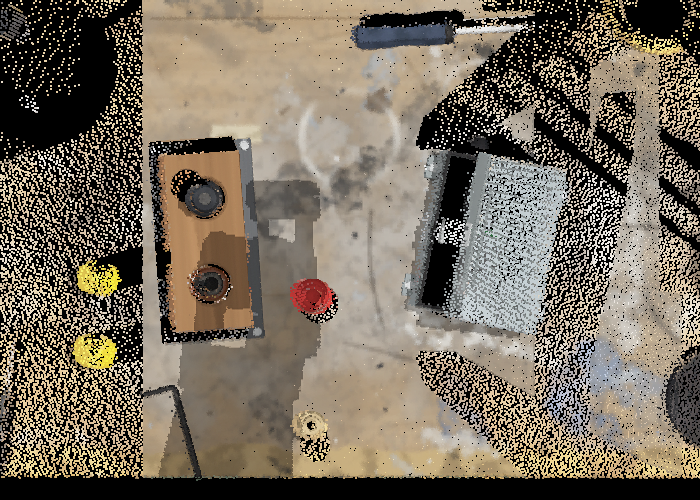

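The wrist view shows the open box at (300,290) with the catch side facing the stand. In the top map the torch is at (205,198), bottle at (210,284), red look-alike at (311,296), and the box front edge at about q=420. Next I'll fit these precisely.

Run:
```python
from h import *
np.set_printoptions(precision=4,suppress=True)
z=np.load('pics/C.npz')
for i,n in enumerate(("scene","side","wrist")):
    c=z[f'c{i}'];k=z[f'k{i}'].astype(int)
    x,y,h=c.T
    def med(nm,m):
        if m.sum()>15: print(n,nm,m.sum(),np.median(c[m],0),'min',np.percentile(c[m],2,0),'max',np.percentile(c[m],98,0))
    m=(abs(x-.6)<.04)&(abs(y-.145)<.04)&(h>.058)&(h<.2); med('torch',m)
    if n!='scene': med('torchtop',m&(h>.115))
    m=(abs(x-.515)<.035)&(abs(y-.14)<.035)&(h>.058)&(h<.2); med('hard',m)
    m=(abs(x-.503)<.04)&(abs(y-.039)<.04)&(h>.01)&(h<.2); med('red',m)
    m=(x>.45)&(x<.65)&(y<-.08)&(y>-.23)&(h>.08)&(h<.18)
    med('lid',m)
    if m.sum()>200:
        q=c[m]
        best=None;rng=np.random.default_rng(0)
        for _ in range(300):
            a,b,e=q[rng.choice(len(q),3)]; nn=np.cross(b-a,e-a)
            if np.linalg.norm(nn)<1e-5: continue
            nn/=np.linalg.norm(nn); s=abs((q-a)@nn)<.003
            if best is None or s.sum()>best[0]: best=(s.sum(),s)
        s=best[1]; o=q[s].mean(0); nn=np.linalg.svd(q[s]-o,full_matrices=False)[2][2]; nn*=np.sign(nn[2])
        # horizontal tilt -> lid dir
        yaw=np.arctan2(nn[1],nn[0]); print(n,'lidplane',s.sum(),len(q),o,nn,'yaw of normal',np.degrees(yaw),'tilt',np.arccos(nn[2]))
        bx=-nn[:2]/np.hypot(*nn[:2]); 
        # along +box x? print extents
        bx=np.array([nn[0],nn[1]])/np.hypot(nn[0],nn[1]); by=np.array([-bx[1],bx[0]])
        print('  extents bx',np.percentile(q[s][:,:2]@bx,[1,99]),'by',np.percentile(q[s][:,:2]@by,[1,99]),'z',np.percentile(q[s][:,2],[1,99]))
# box rim at z~.062 front side: wrist + side
c=np.vstack([z['c1'],z['c2']]); m=(abs(c[:,2]-.062)<.004)&(c[:,0]>.42)&(c[:,0]<.7)&(c[:,1]<-.03)&(c[:,1]>-.12)
q=c[m][:,:2].astype(np.float32); print(len(q),'rim rect',cv2.minAreaRect(q), q.min(0),q.max(0))
# front wall face
c=z['c1']; m=(c[:,2]>.01)&(c[:,2]<.05)&(c[:,0]>.5)&(c[:,0]<.62)&(c[:,1]<-.03)&(c[:,1]>-.09)
q=c[m][:,:2]; print('front line',cv2.fitLine(q.astype(np.float32),cv2.DIST_HUBER,0,.01,.01).ravel(),len(q))
c=z['c2'];m=(abs(c[:,2]-.051)<.004)&(c[:,0]>.4)&(c[:,0]<.7)&(c[:,1]>.05)&(c[:,1]<.25)
print('stand top',cv2.minAreaRect(c[m][:,:2].astype(np.float32)))
```

```text
scene torch 209 [0.5969 0.1369 0.0935] min [0.5881 0.1308 0.0609] max [0.6103 0.149  0.1219]
scene hard 154 [0.5128 0.1322 0.0768] min [0.5    0.1236 0.0584] max [0.5277 0.1433 0.1079]
scene red 373 [0.4994 0.0269 0.0481] min [0.4868 0.02   0.0112] max [0.5157 0.0414 0.0962]
scene lid 3589 [ 0.5513 -0.1585  0.1165] min [ 0.4739 -0.1995  0.0815] max [ 0.6347 -0.1157  0.1533]
scene lidplane 3362 3589 [ 0.5542 -0.1588  0.1168] [-0.1413 -0.7145  0.6852] yaw of normal -101.1848075617509 tilt 0.81589626603332
  extents bx [0.0124 0.0831] by [0.4934 0.6577] z [0.0807 0.154 ]
side torch 260 [0.5995 0.1583 0.0951] min [0.5896 0.1425 0.0607] max [0.6125 0.1643 0.1218]
side torchtop 60 [0.6016 0.1541 0.1197] min [0.5908 0.1378 0.1152] max [0.6131 0.164  0.1224]
side hard 186 [0.5147 0.1505 0.0749] min [0.5014 0.1411 0.059 ] max [0.5294 0.1595 0.1062]
side red 288 [0.5024 0.0502 0.0538] min [0.4882 0.0381 0.0207] max [0.5195 0.0589 0.0975]
side lid 789 [ 0.5575 -0.1364  0.1251] min [ 0.475  -0.1927  0.0817] max [ 0.6421 -0.0909  0.1534]
side lidplane 457 789 [ 0.5551 -0.1529  0.1145] [-0.1425 -0
[... 431 characters left out ...]
30 [0.5076 0.0416 0.0647] min [0.4889 0.0233 0.0195] max [0.5195 0.0539 0.1013]
wrist lid 2965 [ 0.5876 -0.1279  0.1502] min [ 0.4951 -0.1874  0.089 ] max [ 0.643  -0.0915  0.1559]
wrist lidplane 2046 2965 [ 0.5951 -0.1237  0.151 ] [0.1263 0.5584 0.8199] yaw of normal 77.253062156551 tilt 0.6096127146612089
  extents bx [0.0023 0.0369] by [-0.6586 -0.5332] z [0.1327 0.1562]
1069 rim rect ((0.5669941902160645, -0.10046444833278656), (0.06047210097312927, 0.16298723220825195), 82.45787048339844) [ 0.4825 -0.12  ] [ 0.6494 -0.0608]
front line [ 0.9802 -0.1978  0.5784 -0.0793] 403
stand top ((0.5597367286682129, 0.11711610853672028), (0.1766967922449112, 0.12681904435157776), 3.9915454387664795)
```

```bash
python3 -m inch '[0.3,4.8,0,0,0,0,0, 0.3,4.8,0,0,0,0,0, 0.2,4.8,0,0,0,0,0, 0,0,2,0,0,0,0, 0,0,2,0,0,0,0, 0,0,0,0,0,0,0, 0,0,0,0,0,0,0]' 20
```

```text
time_s: 3.38
ee_pos: [0.5583, -0.144, 0.1663]
eef_rot: [3.141, -0.001, 0.0]
force: [0.7, 0.7, 1.2]
grip_width: 0.0274
```

```bash
python3 -m inch '[0,0,1.2,0,0,0,0, 0,0,1.1,0,0,0,0, 0.1,-0.77,0.7,0,0,0,0, 0.2,-0.77,0.7,0,0,0,0, 0.1,-0.57,0.8,0,0,0,0, 0.1,-0.57,0.8,0,0,0,0, 0.1,-0.4,0.9,0,0,0,0, 0.1,-0.4,0.9,0,0,0,0, 0,-0.13,0.47,0,0,0,0, 0,-0.13,0.47,0,0,0,0, 0,0,0,0,0,0,0]' 20
```

```text
time_s: 4.75
ee_pos: [0.5648, -0.1066, 0.0847]
eef_rot: [-3.142, 0.001, 0.0]
force: [-0.4, 0.4, 0.4]
grip_width: 0.0005
```

```bash
python3 -m inch '[0,-0.1,0.4,0,0,0,0, 0,-0.1,0.4,0,0,0,0, 0,0,0.2,0,0,0,0, 0,0,0,0,0,0,0]' 20
```

```text
time_s: 5.25
ee_pos: [0.565, -0.1045, 0.0753]
eef_rot: [-3.141, -0.0, 0.0]
force: [-1.0, 0.7, 4.3]
grip_width: 0.0001
```

```bash
python3 -m inch '[0,0,0.1,0,0,0,0, 0,0,0.1,0,0,0,0, 0,0,0,0,0,0,0]' 20
python3 - <<'E'
from h import *
P,im,d=shot("side","s1.png")
cv2.imwrite('pics/s1c.png',cv2.resize(im[120:300,180:400,::-1],None,fx=3,fy=3,interpolation=cv2.INTER_CUBIC))
c=cloud(P,d)[d>0]; m=(c[:,0]>.48)&(c[:,0]<.62)&(c[:,1]<-.05)&(c[:,1]>-.22)&(c[:,2]>.06)&(c[:,2]<.1)
print(m.sum(),np.percentile(c[m][:,2],[5,25,50,75,95])); q=c[m]; A=np.c_[q[:,:2],np.ones(len(q))]
s=abs(q[:,2]-np.median(q[:,2]))<.008; print(np.linalg.lstsq(A[s],q[s,2],rcond=None)[0])
E
```

```text
time_s: 5.62
ee_pos: [0.5652, -0.1045, 0.075]
eef_rot: [3.141, -0.001, 0.0]
force: [-10.1, 2.2, 23.5]
grip_width: 0.0005
934 [0.06328052 0.07212733 0.07411524 0.07543173 0.08423844]
[ 0.00246447 -0.01811032  0.07040753]
```

```bash
python3 -m inch '[0,0,-3,0,0,0,0, 0,0,-5,0,0,0,0, 0,0,-5,0,0,0,0, 0.7,-5,0,0,0,0,0.65, 0.7,-5,0,0,0,0,0.65, 0.7,-5,0,0,0,0,0.65, 0.7,-5,0,0,0,0,0.65, 0.75,-4.95,0,0,0,0,0.65, 0,0,0,0,0,0,0.65, 0,0,0,0,0,0,0.65]' 20
python3 - <<'E'
from h import *
np.set_printoptions(precision=4,suppress=True)
print(ctrl.get_obs()["ee_pos"],ctrl.get_obs()["qpos"])
P,im,d=shot("wrist","w2.png")
c=cloud(P,d)[d>0]; m=(abs(c[:,0]-.6)<.03)&(abs(c[:,1]-.145)<.03)&(c[:,2]>.117)&(c[:,2]<.128)
print(m.sum(),cv2.minEnclosingCircle(c[m][:,:2].astype(np.float32)),np.median(c[m],0))
for lo,hi in((.06,.08),(.08,.1),(.1,.117)):
  m=(abs(c[:,0]-.6)<.022)&(abs(c[:,1]-.145)<.022)&(c[:,2]>lo)&(c[:,2]<hi); print(m.sum(),c[m].min(0) if m.any() else 0,c[m].max(0) if m.any() else 0)
P,im,d=shot("side"); c=cloud(P,d)[d>0]
m=(c[:,0]>.49)&(c[:,0]<.64)&(c[:,1]<-.06)&(c[:,1]>-.2)&(c[:,2]>.064)&(c[:,2]<.09);q=c[m];print('lid',len(q),np.median(q[:,2]),np.linalg.lstsq(np.c_[q[:,:2],np.ones(len(q))],q[:,2],rcond=None)[0])
print([ (r["centre"],r["score"],onz(P,*r["centre"],.054)) for r in ctrl.place_of("side","catch")[:2]])
E
```

```text
time_s: 6.92
ee_pos: [0.6003, 0.1444, 0.2027]
eef_rot: [3.141, 0.001, 0.0]
force: [0.2, -0.4, -0.5]
grip_width: 0.0607
[0.6003 0.1444 0.2027] [ 0.1769  0.4543  1.3167 -0.0002  1.3713  0.1768]
709 ((0.6012312173843384, 0.14621266722679138), 0.013764715753495693) [0.6007 0.1474 0.1214]
83 [0.5883 0.1486 0.0605] [0.6134 0.1592 0.0797]
111 [0.5881 0.1477 0.08  ] [0.6134 0.159  0.0999]
84 [0.5882 0.1415 0.1001] [0.6142 0.1595 0.1169]
lid 967 0.07426590261451504 [-0.0067 -0.0291  0.0739]
[([281.5, 202.3], 0.88, array([ 0.5756, -0.0642,  0.054 ]))]
```

View pics/w2.png

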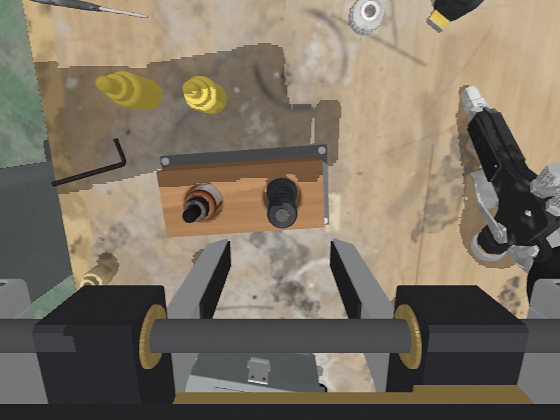

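Torch tail is at (282,215), centred between the fingers and clear of the bottle; the lid is shut. Descend and grip.

```bash
python3 -m inch '[0.1,-0.15,4,0,0,0,0.65, 0,0,4,0,0,0,0.65, 0,0,3,0,0,0,0.65, 0,0,2.7,0,0,0,0.65, 0,0,0,0,0,0,0.65, 0,0,0,0,0,0,0.1, 0,0,0,0,0,0,0.1, 0,0,0,0,0,0,0.1, 0,0,0,0,0,0,0.1]' 45
```

```text
time_s: 8.2
ee_pos: [0.6017, 0.1464, 0.0665]
eef_rot: [-3.141, -0.001, 0.0]
force: [-1.6, -0.4, 3.0]
grip_width: 0.0262
```

```bash
python3 -m inch '[0,0,-1,0,0,0,0.1, 0,0,-2,0,0,0,0.1, 0,0,-3,0,0,0,0.1, 0,0,-4,0,0,0,0.1, 0,0,-4,0,0,0,0.1, 0,0,-2,0,0,0,0.1, 0,0,0,-0.08,-0.015,0,0.1, 0,0,0,-0.15,-0.03,0,0.1, 0,0,0,-0.15,-0.03,0,0.1, 0,0,0,-0.15,-0.03,0,0.1, 0,0,0,-0.15,-0.03,0,0.1, 0,0,0,-0.09,-0.02,0,0.1, 0,0,0,0,0,0,0.1]' 45
python3 - <<'E'
from h import *
np.set_printoptions(precision=4,suppress=True)
o=ctrl.get_obs(); M=R.from_euler('xyz',o["eef_rot"]).as_matrix(); print(o["qpos"],M)
shot("side","s3.png"); P,im,d=shot("wrist","w3.png")
E
```

```text
time_s: 9.82
ee_pos: [0.6012, 0.1473, 0.2249]
eef_rot: [2.366, 0.141, -0.057]
force: [-0.6, 0.8, -1.6]
grip_width: 0.0268
[ 0.4319  0.7431  1.0009 -0.6392  1.8648  0.39  ] [[ 0.9884  0.0578 -0.1405]
 [-0.0566 -0.7183 -0.6934]
 [-0.141   0.6933 -0.7067]]
```

View pics/s3.png

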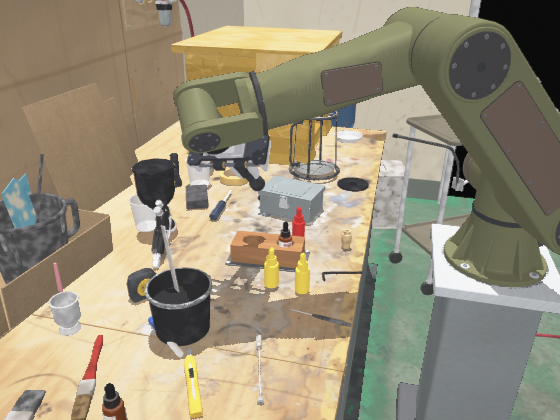

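View pics/w3.png

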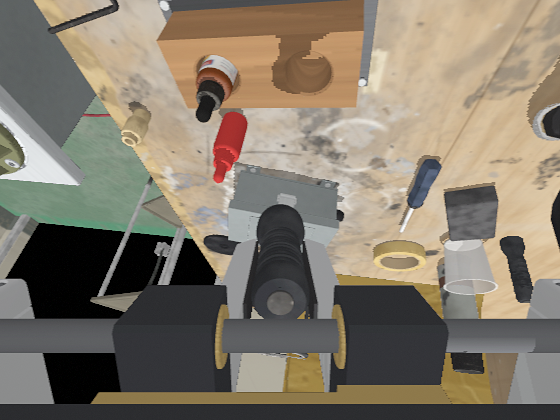

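Run:
```python
from h import *
np.set_printoptions(precision=4,suppress=True)
o=ctrl.get_obs(); M=R.from_euler('xyz',o["eef_rot"]).as_matrix(); p=o["ee_pos"]
P,im,d=shot("wrist")
for r in ctrl.place_of("wrist","catch")[:2]:
    u,v=r["centre"]; print('catch w',u,v,r["score"],onz(P,u,v,.054),pt(P,u,v,d[int(v),int(u)]))
for r in ctrl.place_of("wrist","torch")[:2]: print('torch w',r)
C=cloud(P,d); t=(C[d>0]-p)@M; dk=im[d>0]
for z0 in np.arange(-.05,.06,.01):
    m=(t[:,2]>=z0)&(t[:,2]<z0+.01)&(abs(t[:,0])<.03)&(abs(t[:,1])<.03)&(dk.max(1)<110)
    if m.sum()>10: print(round(z0,3),m.sum(),'x',np.percentile(t[m,0],[1,99]),'y',np.percentile(t[m,1],[1,50,99]))
m=(abs(t[:,0])<.025)&(abs(t[:,1])<.025)&(t[:,2]<.08); print('max z',np.percentile(t[m,2],[98,99.5,100]))
# lid top rectangle
c=C[d>0]; m=(abs(c[:,2]-.075)<.004)&(c[:,0]>.45)&(c[:,0]<.7)&(c[:,1]<-.03)&(c[:,1]>-.25)
print('lid',m.sum(),cv2.minAreaRect(c[m][:,:2].astype(np.float32)),cv2.boxPoints(cv2.minAreaRect(c[m][:,:2].astype(np.float32))))
P,im,d=shot("side"); c=cloud(P,d)[d>0]; m=(abs(c[:,2]-.075)<.004)&(c[:,0]>.45)&(c[:,0]<.68)&(c[:,1]<-.03)&(c[:,1]>-.25)
print('lid s',m.sum(),cv2.boxPoints(cv2.minAreaRect(c[m][:,:2].astype(np.float32))))
```

```text
catch w 284.8 206.5 0.62 [ 0.5716 -0.0812  0.054 ] [0.5974 0.1254 0.1806]
catch w 282.1 197.5 0.31 [ 0.5687 -0.0568  0.054 ] [ 0.5664 -0.0733  0.0432]
torch w {'centre': [284.3, 224.4], 'score': 0.73}
-0.05 469 x [-0.0147  0.0142] y [-0.0131 -0.0101  0.0049]
-0.04 484 x [-0.0145  0.0141] y [-0.0124 -0.0097  0.    ]
-0.03 398 x [-0.0148  0.0142] y [-0.0125 -0.0095  0.    ]
-0.02 341 x [-0.0148  0.0141] y [-0.0124 -0.0097  0.0004]
-0.01 296 x [-0.0146  0.0142] y [-0.0123 -0.0097  0.0002]
0.0 182 x [-0.0127  0.0116] y [-0.0125 -0.0108 -0.0033]
0.01 140 x [-0.0118  0.0111] y [-0.0124 -0.0107 -0.0038]
0.02 329 x [-0.0143  0.0138] y [-0.014  -0.0099  0.0028]
0.03 499 x [-0.0168  0.0166] y [-0.0171 -0.0118  0.0067]
0.04 131 x [-0.0152  0.0156] y [-0.0173 -0.0157 -0.0072]
0.05 58 x [-0.015   0.0165] y [-0.0174 -0.0157 -0.0051]
max z [0.0349 0.0461 0.0559]
lid 1604 ((0.5607749223709106, -0.13417699933052063), (0.11821366101503372, 0.1672789305448532), 78.47650909423828) [[ 0.467  -0.1754]
 [ 0.6309 -0.2088]
 [ 0.6545 -0.093 ]
 [ 0.4906 -0.0596]]
lid s 951 [[ 0.4667 -0.1749]
 [ 0.6328 -0.2066]
 [ 0.6561 -0.0844]
 [ 0.49   -0.0528]]
```

```bash
python3 -m inch '[0.4,1.9,0,0,0,0,0.1, 0.46,1.85,0,0,0,0,0.1, 0,0,2,0,0,0,0.1, 0,0,3,0,0,0,0.1, 0,0,3,0,0,0,0.1, 0,0,3,0,0,0,0.1, 0,0,2,0,0,0,0.1, 0,0,2,0,0,0,0.1, 0,0,1,0,0,0,0.1, 0,0,0,0,0,0,0.1, 0,0,0,0,0,0,0.1]' 45
python3 - <<'E'
from h import *
np.set_printoptions(precision=4,suppress=True)
o=ctrl.get_obs(); M=R.from_euler('xyz',o["eef_rot"]).as_matrix(); p=o["ee_pos"]
c=np.array([.573,-.072,.054]); print('catch in torch (tool x,-y..)',M.T@(c-p)-[0,0,.057],'lens',p+.057*M[:,2],'tilt',np.arccos(-M[2,2]),np.abs(o["joint_vel"]).max(),o["force"])
P,im,d=shot("side"); cv2.imwrite('pics/s4.png',cv2.resize(im[100:300,160:420,::-1],None,fx=3,fy=3,interpolation=cv2.INTER_CUBIC))
print([(r["centre"],r["score"],onz(P,*r["centre"],.054)) for r in ctrl.place_of("side","catch")[:2]],[(r["centre"],r["score"],onz(P,*r["centre"],.09)) for r in ctrl.place_of("side","torch")[:2]])
q=cloud(P,d)[d>0]; m=(abs(q[:,2]-.075)<.01)&(q[:,0]>.5)&(q[:,0]<.53)&(q[:,1]<-.07)&(q[:,1]>-.18); print('lid z',m.sum(),np.median(q[m][:,2]),np.polyfit(q[m][:,1],q[m][:,2],1))
P,im,d=shot("wrist"); q=cloud(P,d)[d>0]; t=(q-p)@M
m=(abs(q[:,2]-.075)<.01)&(q[:,0]>.49)&(q[:,0]<.64)&(q[:,1]<-.08)&(q[:,1]>-.18); print('lid z wrist',m.sum(),np.median(q[m][:,2]),np.polyfit(q[m][:,1],q[m][:,2],1) if m.sum()>9 else 0)
E
```

```text
time_s: 11.5
ee_pos: [0.5901, 0.0083, 0.1385]
eef_rot: [2.366, 0.138, -0.058]
force: [-0.5, -0.5, -1.8]
grip_width: 0.0268
catch in torch (tool x,-y..) [-0.0007 -0.0018  0.0608] lens [ 0.5822 -0.0312  0.0982] tilt 0.784954382261821 0.004067424093670308 [-0.4714 -0.5196 -1.812 ]
[([283.0, 201.9], 0.89, array([ 0.572 , -0.0678,  0.054 ]))] [([273.9, 194.3], 0.59, array([ 0.5911, -0.0369,  0.09  ])), ([281.8, 192.9], 0.47, array([ 0.5719, -0.0514,  0.09  ]))]
lid z 165 0.07453742494158311 [-0.0148  0.0727]
lid z wrist 2429 0.07578160936895739 [-0.0354  0.0712]
```

View pics/s4.png

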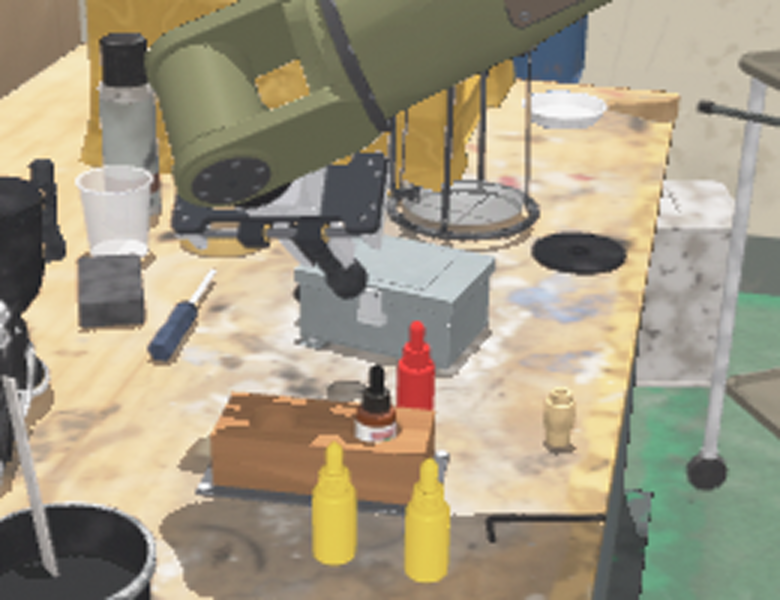

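The torch head (350,280) points at the catch (373,303). The lid is shut, the bottle is standing, and the bystanders haven't moved. I'm handing in now.

```bash
python3 -c "
from station import ctrl
print(ctrl.hand_in()); o=ctrl.get_obs(); print(o['ee_pos'],o['grip_width'],o['force'])"
```

```text
the job is handed in; nothing more can be done
None
the job is handed in; nothing more can be done
```

The job is handed in. The lid is shut, and the arm is still holding the torch at the catch. `hand_in` gave no verdict, and nothing could be read after it.

**What I did:** I pushed the lid down along its arc with the closed fingers, at roughly 0.8 rad/s commanded, until it met the box at about 23 N. I then gripped the torch by its barrel, drew it straight up out of the well, tilted it 45° and moved it along its beam to the catch. The robot's clock stood at about 12 s of the 48 allowed.

**Last checks:**

| Check | Measured | Required |
|---|---|---|
| Tilt of torch | 0.785 rad | 0.52–1.05 rad |
| Lens height | 98 mm | over 70 mm |
| Distance to catch along beam | about 61 mm | 20–110 mm |
| Beam off the catch | about 2 mm | within 22 mm |
| Lid top height | 74.5–75.8 mm | 75 mm when shut |
| Finger opening on the barrel | 26.8 mm | 27 mm barrel |

The arm was practically still. In the last side picture the bottle stood upright in its well and the bystanders had not visibly moved.

**Where readings disagreed:**
- **Catch position:** the camera estimates varied by several mm, with y between -0.064 and -0.081 m in most of them. One low-score wrist reading gave -0.057 m. I aimed at -0.072 m, taken from the shut lid's outline.
- **Lid flatness:** fits of the shut lid's surface showed slopes of 0.015–0.035 rad, rising toward the hinge. An open lid would rise toward the front instead, so I took this as calibration error.

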